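# Fit the splash guard and ready the mixing paddle

### The arm

A 6-joint arm with a two-finger parallel gripper is mounted at the origin on the work surface. World frame = base frame: x ahead of the robot, y to its left, z up, the work surface at z = 0. Lengths are in m, angles in rad, forces in N, time in s.
With the tool pointing down it reaches from about 0.4 to 0.825 m from the base axis. Payload 7 kg.
Tool frame: the origin (TCP) lies at the very end of the fingers, on their centre line; the grasp point (between the pads) lies arm.hold_point_z behind it (arm.hold_point_z is the distance from the TCP to the grasp point, in m); z points along the fingers, y is the line along which they close (so a half turn about z gives the same grasp; the last joint's range is limited). The gripper opens to 88 mm and grips with 3 to 60 N. Pads are 19 mm wide; open, the fingers measure 130 mm over their backs; the gripper's body (78 mm by 193 mm) begins 47 mm behind the grasp point.
Start: joints at [-1.014, 0.359, 0.012, 0, -1.224, -0.288], TCP at [0.179, -0.651, 0.227] pointing down, gripper open.
Joint ranges: [-3.07, 3.07], [-1.43, 2.12], [-1.02, 1.25], [-3.03, 1.67], [-3.05, -0], [-3.03, 3.03]. Speed limits (rad/s): [2.39, 2.39, 3.01, 3.14, 3.14, 3.14].

### API

Orientations are given as [roll, pitch, yaw] about the fixed x, y, z axes, in that order (R = Rz(yaw) Ry(pitch) Rx(roll)).
In Python, from station import arm gives the robot as it stands.
- The arm moves only by the tool nudge_tcp, called as name([rows], argument=value, ...), one row to a line, values as JSON. Schema: {"type":"object","properties":{"deltas":{"type":"array","items":{"type":"array","items":{"type":"array","items":{"type":"number"},"minItems":5,"maxItems":5},"minItems":1,"maxItems":20},"minItems":1,"maxItems":1},"force":{"type":"number"},"only":{"type":"string"},"quiet":{"type":"boolean"},"lines":{"type":"string"}},"required":["deltas"],"additionalProperties":false}. deltas is a list that holds a single list of rows (three levels of brackets), with 1 to 20 rows, each of 5 numbers: the finger opening in m, then dx, dy, dz in units of 50 mm, then a turn about the tool's z in rad; each row is the pose to reach, as a shift and turn from the pose commanded when the call began, along the tool's axes at that moment; what a row does not reach only later rows make up. A row lasts 1/12 s, in which the tool goes at most 0.0417 m and 0.125 rad, less where a joint would pass 70% of its speed; a pose out of reach is approached as far as the arm can. The fingers move at their own pace and stop on an object; force is the grip in N (left out, the last holds). Time passes only in rows, so rows that do not move let the fingers close. The tool returns the time, the measured TCP pose, the force, the opening and the grip force at its end. only (a regular expression) keeps the lines of the reply that match it, lines (a string "A,B") keeps lines A to B, and quiet returns only ok. Input that does not fit is refused with a message, and nothing moves.
- arm.get_state(): the state, without advancing time (a new reading comes with each control period).
- arm.grab_frame(name): name is "scene" or "side" or "wrist"; returns the picture (480x640x3 uint8, red, green, blue); there is no depth.
- arm.camera_params(name): a dict with "fx", "fy", "cx", "cy" (pixels), "D" ([k1, k2, p1, p2, k3] as OpenCV has them; the pictures are not rectified), "T" (4x4, takes a point from camera to world coordinates); the wrist camera has in their place "hand_eye" (4x4, takes a point from camera to tool coordinates, whose origin is the TCP and whose axes are the flange's). Camera axes: x right, y down, z forward; pixel columns grow to the right and rows downward; lengths in m; the calibration is good to about 2 mm. A picture is of the moment at which its call begins: read the wrist's pose just before it. camera_params takes no time and is no camera call.
- arm.job_done(): hands the job in; it is judged then, once.
The state is a dict: "t": time; "q": joint angles; "qd": joint speeds; "joint_efforts": joint torques, N m; "eef_pos": TCP position; "ee_rot": TCP orientation; "force": force on the tool from outside, world axes, zero at the start; "moment": the same for the moment, N m; "width": finger opening in m; "gripper_force": force on a finger pad.
Only numpy, scipy, OpenCV 4.12 (cv2) and the standard library are available. Lean on these libraries where they do the work, as an engineer would, in place of code of your own. Each camera call takes 0.05 s, during which the arm holds its last target. There are 200 camera calls.

### The job

Slip the flanged splash guard, hub upwards, over the top of the thin steel shaft of the mixing paddle standing in its holder, down until it rests on the shaft's collar. Then draw the paddle out of the holder, with the guard still on it, turn it from upright to roughly level and finish while holding it there, still, at least 20 cm above the bench, ready for the drill. Leave everything else where it stands.

Things in the scene. Friction and masses are not known exactly. Their poses are not given: they have to be found in the camera images.
- paddle: mixing paddle, 200 mm long, 0.12 kg, standing loose and upright in its holder. Origin: centre of its underside; z runs up the shaft. Along z: grey mixing head, 48 mm diameter, 0 to 45 mm; round steel shaft, 12 mm diameter, to 200 mm (last 6 mm tapered); steel collar, 26 mm diameter, 110 to 115 mm, on which the guard rests. With the guard seated the top 50 mm of shaft stay bare to grip.
- paddle_top (a point): the top end of the paddle's shaft, on its axis, 200 mm from the underside
- paddle_mid (a point): point on the paddle's axis 100 mm from its underside; its height is what counts as the paddle's height
- guard: white plastic splash guard, 0.04 kg, lying on the bench flange down: round flange, 72 mm diameter, 5 mm thick, with an upright round hub, 28 mm outside diameter; 35 mm tall overall; a 16 mm hole runs right through. Origin: centre of the flange's underside, z up along the hub. Seated, its origin lies 115 mm up the paddle's z.
- holder: fixed wooden block 100 x 100 x 70 mm with a round blind hole of 53 mm, 60 mm deep, its floor 10 mm above the bench, open upwards, in which the paddle stands loosely with its underside on the hole's floor; origin at the centre of the block's underside, z up
- holder2: an identical fixed block holding the other tool (stirrer)
- cup: plain white mixing cup, open at the top, 68 mm wide at the mouth, 85 mm tall; origin at the centre of its underside. Bystander: leave it.
- tin: closed metal can, 60 mm diameter, 60 mm tall; origin at the centre of its underside. Bystander: leave it.
- collar: plain short ring without a flange, 42 mm outside, 24 mm hole, 18 mm tall (not the splash guard); origin at the centre of its underside, z up. Bystander: leave it.
- block: cork sanding block, 100 x 60 x 35 mm, lying flat; origin at the centre of its underside. Bystander: leave it.
- brush: brush, 200 mm long, lying on the bench at the far edge; origin under its middle. Bystander: leave it.
- stirrer: other mixing tool, standing in the second holder: thick wooden handle 22 mm diameter with a ball end, no shaft collar, 157 mm long (the splash guard does not fit it); origin at the centre of its underside, z up along it. Bystander: leave it.

How it is judged:
On the way, in this order (a step that is already met when the one before it is completed fails the run):
1. the guard rests on the collar of the shaft, hub upwards, while the paddle still stands in its holder (x of guard in the frame of paddle between -0.006 and 0.006 m and y of guard in the frame of paddle between -0.006 and 0.006 m and angle between the z axis of guard and the z axis of paddle, either way round below 0.2 rad and angle between guard's own z axis and vertical below 1.57 rad and z of guard in the frame of paddle between 0.11 and 0.119 m and angle between paddle's own z axis and vertical below 0.1 rad and z of paddle in the frame of holder below 0.02 m and horizontal distance between paddle and holder below 0.01 m), for 0.2 s.
2. the paddle, guard still on it, is drawn clear of its holder (x of guard in the frame of paddle between -0.006 and 0.006 m and y of guard in the frame of paddle between -0.006 and 0.006 m and angle between the z axis of guard and the z axis of paddle, either way round below 0.2 rad and z of guard in the frame of paddle between 0.108 and 0.15 m and height (world z) of paddle above 0.075 m), for 0.1 s.
At the end, for the whole second after the job is handed in: the fingers hold the paddle (contact over 1 N), its middle point more than 0.20 m above the bench, its shaft within 25 degrees of level, still (under 0.03 m/s and 0.2 rad/s), clear of both holders, the guard still on the shaft within 35 mm of its seat on the side of the shaft's top (x of guard in the frame of paddle between -0.006 and 0.006 m and y of guard in the frame of paddle between -0.006 and 0.006 m and angle between the z axis of guard and the z axis of paddle, either way round below 0.2 rad and z of guard in the frame of paddle between 0.108 and 0.15 m and height (world z) of paddle_mid above 0.2 m and angle between paddle's own z axis and vertical between 1.13 and 2 rad and contact force between the fingers and paddle above 1 N and contact force between paddle and holder below 0.1 N and contact force between paddle and holder2 below 0.1 N and linear speed of paddle below 0.03 m/s and angular speed of paddle below 0.2 rad/s); the arm keeps its last pose, push and grip.
It fails at once if a bystander (cup, tin, collar, block, brush or stirrer) is moved by more than 30 mm (distance of any of cup, tin, collar, block, brush, stirrer from where it was at the start of the episode above 0.03 m).
It also fails if it takes over 72 s, if anything falls off the work surface, if the arm or the gripper's body presses on something with over 40 N, if the wrist force passes 120 N, or if a joint passes its speed limit or range.

## Working session

There is one attempt and no reset: what is moved stays moved. The work goes in short steps, Python scripts to look and compute and a tool call to move; the robot and the scene stay as the last step left them, time stands still between calls to the robot, and variables do not carry over. Pictures are saved under pics/ and viewed, at most 10 in all, crops included, and the job is handed in when it is done.

```bash
ls; mkdir -p pics; python3 - <<'E'
from station import arm
import cv2,numpy as np
for n in ["scene","side"]:
    im=arm.grab_frame(n); cv2.imwrite(f"pics/{n}0.png",im[:,:,::-1])
    p=arm.camera_params(n); print(n,p["fx"],p["cx"],p["cy"],p["D"],np.round(p["T"],3).tolist())
p=arm.camera_params("wrist");print(np.round(p["hand_eye"],4).tolist(),p["fx"])
s=arm.get_state();print(s,arm.hold_point_z)
E
```

```text
pics
station.py
scene 460.69208935861974 318.9594610049601 244.4812063414564 [0.03980887 0.         0.         0.         0.        ] [[-0.854, 0.406, -0.325, 0.988], [0.52, 0.667, -0.533, 0.672], [0.001, -0.625, -0.781, 1.026], [0.0, 0.0, 0.0, 1.0]]
side 538.182375148015 321.32302126099927 248.94603126423513 [-0.12053338  0.          0.          0.          0.        ] [[-0.995, -0.038, 0.091, 0.512], [-0.097, 0.56, -0.823, 0.971], [-0.02, -0.827, -0.561, 0.739], [0.0, 0.0, 0.0, 1.0]]
[[0.0002, -0.9598, -0.2807, 0.0755], [1.0, 0.0006, -0.0013, -0.0004], [0.0014, -0.2807, 0.9598, -0.1589], [0.0, 0.0, 0.0, 1.0]] 414.1849451383488
{'t': 0.1, 'q': array([-1.01387329e+00,  3.59326978e-01,  1.11477446e-02, -2.97762236e-04,
       -1.22409806e+00, -2.88096458e-01]), 'qd': array([ 1.63146556e-03,  5.98984062e-04,  3.96841216e-03, -3.73967235e-06,
       -2.21397182e-04,  1.05772763e-03]), 'joint_efforts': array([-3.44963664e-03, -5.84161341e+01,  2.93748182e+01,  7.01553985e+00,
        1.01635771e-02, -6.36608070e-05]), 'eef_pos': array([ 0.17913156, -0.65034327,  0.22570955]), 'ee_rot': array([ 3.14009319e+00, -1.52426480e-04, -2.87286734e+00]), 'force': array([-0.65386195,  1.76233987,  0.44641412]), 'moment': array([ 0.00298297,  0.08048474, -0.00124637]), 'gripper_force': 0.0, 'width': 0.08778674991176652} 0.0188
```

View pics/scene0.png

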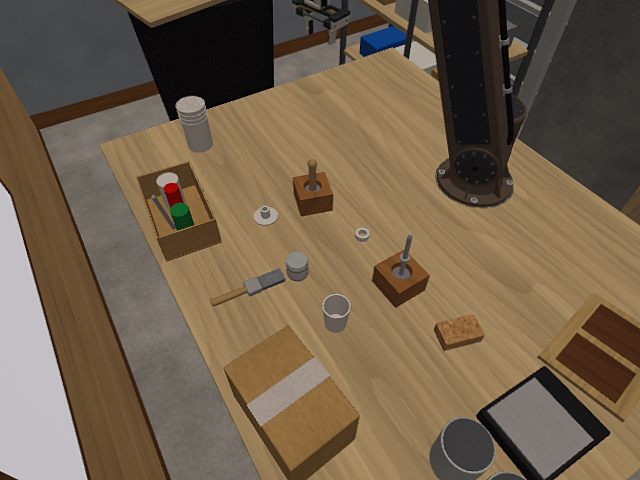

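View pics/side0.png

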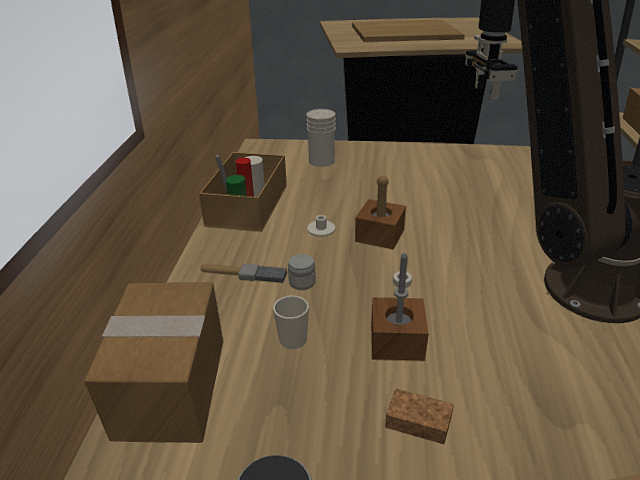

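The scene view shows the guard at (265,213), the paddle's shaft top at (408,237) and its holder near (401,275). The stirrer's holder is at (313,190). The side view has the guard at (321,224), the shaft top at (403,256), and the collar ring behind the shaft at (402,281).

```bash
cat > h.py <<'E'
from station import arm
import cv2,numpy as np
from scipy.spatial.transform import Rotation as R
def ray(n,uv,T=None):
    p=arm.camera_params(n); K=np.array([[p["fx"],0,p["cx"]],[0,p["fy"],p["cy"]],[0,0,1]])
    x=cv2.undistortPoints(np.array([[uv]],float),K,np.array(p["D"],float))[0,0]
    T=np.array(p["T"]) if T is None else T
    return T[:3,3],T[:3,:3]@np.array([x[0],x[1],1])
def tri(rs):
    A=np.zeros((3,3));b=np.zeros(3)
    for o,d in rs:
        d=d/np.linalg.norm(d);P=np.eye(3)-np.outer(d,d);A+=P;b+=P@o
    x=np.linalg.solve(A,b)
    return x,max(np.linalg.norm(np.cross(x-o,d/np.linalg.norm(d))) for o,d in rs)
def onz(r,z): o,d=r; return o+d*(z-o[2])/d[2]
def tool():
    s=arm.get_state();T=np.eye(4);T[:3,:3]=R.from_euler("xyz",s["ee_rot"]).as_matrix();T[:3,3]=s["eef_pos"];return T
def wristT(): return tool()@np.array(arm.camera_params("wrist")["hand_eye"])
def shift(target):  # tool-axis shift from measured pose
    T=tool();return T[:3,:3].T@(np.array(target)-T[:3,3])
E
cat > m1.py <<'E'
from h import *
im={n:cv2.imread(f"pics/{n}0.png") for n in("scene","side")}
def blob(n,x0,y0,x1,y1,smax=60,vmin=60):
    c=cv2.cvtColor(im[n][y0:y1,x0:x1],cv2.COLOR_BGR2HSV)
    m=((c[...,1]<smax)&(c[...,2]>vmin)).astype(np.uint8)
    k,l,st,ce=cv2.connectedComponentsWithStats(m); i=1+np.argmax(st[1:,4])
    return m,st[i]+[x0,y0,0,0,0],ce[i]+[x0,y0]
for name,a,b in (("guard",(245,195,285,230),(300,208,342,240)),("collar",(350,222,375,246),(392,268,412,300)),("tin",(280,245,315,285),(283,250,320,292)),("cup",(318,288,356,336),(268,290,315,352))):
    A=blob("scene",*a);B=blob("side",*b)
    print(name,A[1],B[1],[np.round(onz(ray(n,x[2]),0.008)[:2],3) for n,x in(("scene",A),("side",B))],tri([ray("scene",A[2]),ray("side",B[2])]))
print("padtop",tri([ray("scene",(409,236)),ray("side",(404,255))]))
print("hubtop",tri([ray("scene",(265,209)),ray("side",(321,217))]))
print("stirtop",tri([ray("scene",(312,163)),ray("side",(382,181))]))
for nm,a in (("block",(459,332)),("brush",(247,288))): print(nm,onz(ray("scene",a),.02))
for nm,a in (("boxcorner",(226,372)),("tray",(545,372)),("boxtopR",(289,327))): print(nm,onz(ray("scene",a),.0))
E
python3 m1.py
```

```text
guard [253 206  25  20 367] [307 215  28  21 411] [array([ 0.643, -0.201]), array([ 0.642, -0.203])] (array([ 0.64235166, -0.20244585,  0.00757176]), np.float64(0.0011016658392535795))
collar [355 228  15  14 152] [393 271  19  26 253] [array([0.439, 0.008]), array([0.441, 0.023])] (array([ 0.43696691,  0.0048485 , -0.00225633]), np.float64(0.0038618723446919466))
tin [286 252  22  29 534] [288 254  27  36 788] [array([0.655, 0.008]), array([ 0.667, -0.009])] (array([0.66242873, 0.02402195, 0.0323607 ]), np.float64(0.00027147221711832357))
cup [322 294  29  39 860] [ 273  295   36   54 1554] [array([0.642, 0.185]), array([0.666, 0.161])] (array([0.65672685, 0.20571391, 0.0493434 ]), np.float64(0.001276422787497227))
padtop (array([0.45388092, 0.19657109, 0.20392837]), np.float64(0.000769090000749406))
hubtop (array([ 0.64125654, -0.20062937,  0.03691169]), np.float64(0.0012537600944547444))
stirtop (array([ 0.48995184, -0.18444683,  0.15394988]), np.float64(0.0008764098097291275))
block [0.42093846 0.39206499 0.02      ]
brush [0.80436964 0.01131321 0.02      ]
boxcorner [0.94337845 0.18327643 0.        ]
tray [0.31065294 0.56522955 0.        ]
boxtopR [0.76178384 0.15723307 0.        ]
```

The rows are not in the units I measure in: shifts go in units of 50 mm. I convert before sending: -0.565 m is -11.3, 0.31 m is 6.2.

nudge_tcp([
  [[0.088,-11.3,6.2,0,0],[0.088,-11.3,6.2,0,0],[0.088,-11.3,6.2,0,0],[0.088,-11.3,6.2,0,0],[0.088,-11.3,6.2,0,0],[0.088,-11.3,6.2,0,0],[0.088,-11.3,6.2,0,0],[0.088,-11.3,6.2,0,0],[0.088,-11.3,6.2,0,0],[0.088,-11.3,6.2,0,0],[0.088,-11.3,6.2,0,0],[0.088,-11.3,6.2,0,0],[0.088,-11.3,6.2,0,0],[0.088,-11.3,6.2,0,0],[0.088,-11.3,6.2,0,0],[0.088,-11.3,6.2,0,0],[0.088,-11.3,6.2,0,0],[0.088,-11.3,6.2,0,0],[0.088,-11.3,6.2,0,0],[0.088,-11.3,6.2,0,0]],
])

```text
t: 1.77
eef_pos: [0.6408, -0.2027, 0.2266]
ee_rot: [3.141, -0.0, -2.874]
force: [-0.2, 1.2, -0.0]
width: 0.0876
gripper_force: 0.0
```

```bash
python3 - <<'E'
from h import *
T=wristT();im=arm.grab_frame("wrist")[:,:,::-1].copy();cv2.imwrite("pics/w1.png",im);np.save("w1T.npy",T);print(tool().round(4).tolist())
E
```

```text
[[-0.9644, -0.2644, 0.0, 0.6408], [-0.2644, 0.9644, -0.0, -0.2028], [-0.0, -0.0, -1.0, 0.2268], [0.0, 0.0, 0.0, 1.0]]
```

View pics/w1.png

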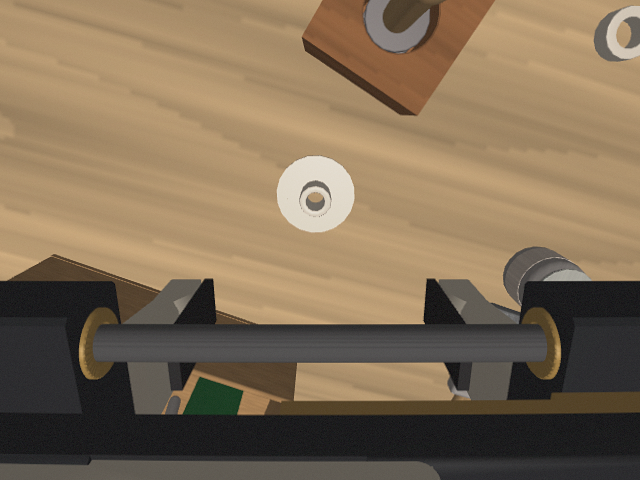

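The wrist view shows the guard's flange centred at (316,194) with its hub top near (316,198). The stirrer's holder is at the top.

```bash
python3 - <<'E'
from h import *
im=cv2.imread("pics/w1.png");T=np.load("w1T.npy")
c=cv2.cvtColor(im[140:245,260:370],cv2.COLOR_BGR2HSV)
m=((c[...,1]<50)&(c[...,2]>120)).astype(np.uint8)
cs,_=cv2.findContours(m,cv2.RETR_EXTERNAL,cv2.CHAIN_APPROX_NONE);k=max(cs,key=cv2.contourArea)
e=cv2.fitEllipse(k);uv=np.array(e[0])+[260,140];print(e,uv)
print("flange",onz(ray("wrist",uv,T),.005))
rw=ray("wrist",(315.5,198),T)  # hub top
print("hubtop h",tri([rw,ray("scene",(265,209)),ray("side",(321,217))]), onz(rw,.035))
t=onz(ray("wrist",uv,T),.005)[:2]
for z in(.1,.012): print(shift([*t,z]).round(4))
E
```

```text
((55.15142059326172, 53.366600036621094), (75.59730529785156, 76.48397064208984), 96.7560806274414) [315.15142059 193.36660004]
flange [ 0.64060744 -0.20785744  0.005     ]
hubtop h (array([ 0.64020959, -0.20674305,  0.03207794]), np.float64(0.0023199676232071743)) [ 0.63872374 -0.20770696  0.035     ]
[ 0.0016 -0.0048  0.1268]
[ 0.0016 -0.0048  0.2148]
```

Converted, 0.11 m is 2.2, 0.083 m is 1.66.

nudge_tcp([
  [[0.088,0.032,-0.096,0.84,0],[0.088,0.032,-0.096,1.66,0],[0.088,0.032,-0.096,2.2,0],[0.088,0.032,-0.096,2.2,0]],
])

```text
t: 2.15
eef_pos: [0.6366, -0.2072, 0.1102]
ee_rot: [3.137, -0.009, -2.876]
force: [-0.8, 0.7, -1.1]
width: 0.0879
gripper_force: 0.0
```

```bash
cat > m2.py <<'E'
from h import *
T=wristT();im=arm.grab_frame("wrist")[:,:,::-1].copy();cv2.imwrite("pics/w2.png",im)
c=cv2.cvtColor(im[0:300,150:500],cv2.COLOR_BGR2HSV)
m=((c[...,1]<50)&(c[...,2]>120)).astype(np.uint8)
cs,_=cv2.findContours(m,cv2.RETR_EXTERNAL,cv2.CHAIN_APPROX_NONE);k=max(cs,key=cv2.contourArea)
e=cv2.fitEllipse(k);uv=np.array(e[0])+[150,0];print(e,uv)
f=onz(ray("wrist",uv,T),.005);print("flange",f,"h from size",np.sqrt(e[1][0]*e[1][1]))
print(shift([*f[:2],.012]).round(4))
E
python3 m2.py
```

```text
((167.66030883789062, 235.46998596191406), (103.66714477539062, 107.48694610595703), 89.22196960449219) [317.66030884 235.46998596]
flange [ 0.64023917 -0.2077771   0.005     ] h from size 105.55976886783552
[-0.0019 -0.0007  0.102 ]
```

Converted, 0.105 m is 2.1, 0.1 m is 2.

nudge_tcp([
  [[0.088,0,0,0.6,0],[0.088,0,0,1.2,0],[0.088,0,0,1.7,0],[0.088,0,0,2,0],[0.088,0,0,2.1,0],[0.088,0,0,2.1,0],[0.088,0,0,2.1,0]],
])

```text
t: 2.78
eef_pos: [0.6429, -0.2074, 0.014]
ee_rot: [-3.14, 0.003, -2.873]
force: [-0.0, 0.7, -0.3]
width: 0.0875
gripper_force: 0.0
```

nudge_tcp([
  [[0.02,0,0,0,0],[0.02,0,0,0,0],[0.02,0,0,0,0],[0.02,0,0,0,0],[0.02,0,0,0,0],[0.02,0,0,0,0],[0.02,0,0,0,0],[0.02,0,0,0,0]],
], force=15)

```text
t: 3.45
eef_pos: [0.6413, -0.2069, 0.0115]
ee_rot: [3.142, -0.0, -2.873]
force: [-0.1, 0.5, -0.4]
width: 0.0395
gripper_force: 0.0
```

Converted, -0.28 m is -5.6, -0.21 m is -4.2.

nudge_tcp([
  [[0.02,0,0,0,0],[0.02,0,0,0,0],[0.02,0,0,0,0],[0.02,0,0,0,0],[0.02,0,0,0,0],[0.02,0,0,-0.1,0],[0.02,0,0,-0.4,0],[0.02,0,0,-1,0],[0.02,0,0,-1.8,0],[0.02,0,0,-2.6,0],[0.02,0,0,-3.4,0],[0.02,0,0,-4.2,0],[0.02,0,0,-5,0],[0.02,0,0,-5.6,0],[0.02,0,0,-5.6,0],[0.02,0,0,-5.6,0]],
], force=20)

```text
t: 4.78
eef_pos: [0.6421, -0.207, 0.2948]
ee_rot: [-3.14, 0.005, -2.873]
force: [0.0, 0.3, -0.8]
width: 0.0278
gripper_force: 20.0
```

```bash
python3 - <<'E'
from h import *
T=wristT();im=arm.grab_frame("wrist")[:,:,::-1].copy();cv2.imwrite("pics/w3.png",im);np.save("w3T.npy",T);print(shift([.454,.1966,.29]).round(3))
E
```

```text
[0.073 0.439 0.002]
```

View pics/w3.png

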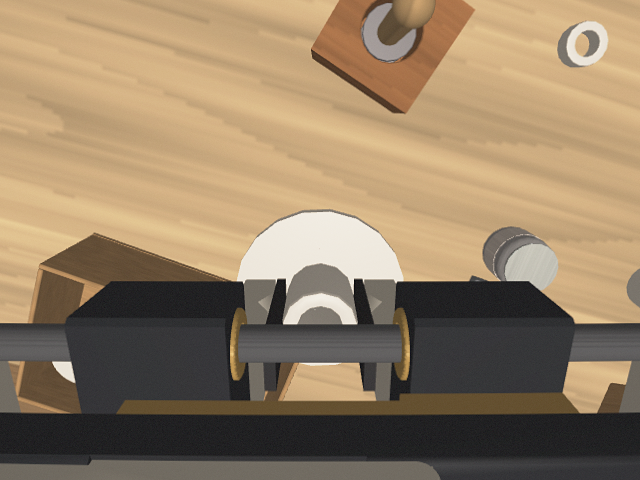

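The held guard sits centred between the fingers, with the flange spanning u 237..404. Next I move near the paddle and measure the shaft top from two wrist positions.

```bash
cat > m3.py <<'E'
from h import *
import sys
T=wristT();im=arm.grab_frame("wrist")[:,:,::-1].copy();cv2.imwrite(f"pics/{sys.argv[1]}.png",im);np.save(f"{sys.argv[1]}T.npy",T);print(shift([.454,.1966,.29]).round(3),arm.get_state()["qd"].round(3))
E
```

nudge_tcp([
  [[0.02,-0.2,8.78,0,0],[0.02,-0.2,8.78,0,0],[0.02,-0.2,8.78,0,0],[0.02,-0.2,8.78,0,0],[0.02,-0.2,8.78,0,0],[0.02,-0.2,8.78,0,0],[0.02,-0.2,8.78,0,0],[0.02,-0.2,8.78,0,0],[0.02,-0.2,8.78,0,0],[0.02,-0.2,8.78,0,0],[0.02,-0.2,8.78,0,0],[0.02,-0.2,8.78,0,0],[0.02,-0.2,8.78,0,0],[0.02,-0.2,8.78,0,0],[0.02,-0.2,8.78,0,0],[0.02,-0.2,8.78,0,0]],
])

```text
t: 6.17
eef_pos: [0.5346, 0.2179, 0.2913]
ee_rot: [-3.141, -0.001, -2.874]
force: [-0.7, 0.3, -0.4]
width: 0.0271
gripper_force: 20.0
```

```bash
python3 m3.py w4
```

```text
[0.083 0.001 0.001] [ 0.003 -0.003  0.003 -0.001 -0.    -0.   ]
```

nudge_tcp([
  [[0.02,0,-0.8,0,0],[0.02,0,-1.2,0,0],[0.02,0,-1.2,0,0],[0.02,0,-1.2,0,0],[0.02,0,-1.2,0,0]],
])

```text
t: 6.63
eef_pos: [0.5505, 0.1606, 0.2916]
ee_rot: [3.141, 0.0, -2.874]
force: [-0.6, 1.1, -0.4]
width: 0.0278
gripper_force: 20.0
```

```bash
python3 m3.py w5; python3 -c "
import cv2,numpy as np
cv2.imwrite('pics/w45.png',np.hstack([cv2.imread('pics/w4.png')[:300,120:520],cv2.imread('pics/w5.png')[:300,120:520]]))"
```

```text
[0.084 0.06  0.002] [ 0.014  0.    -0.001 -0.001 -0.     0.002]
```

View pics/w45.png

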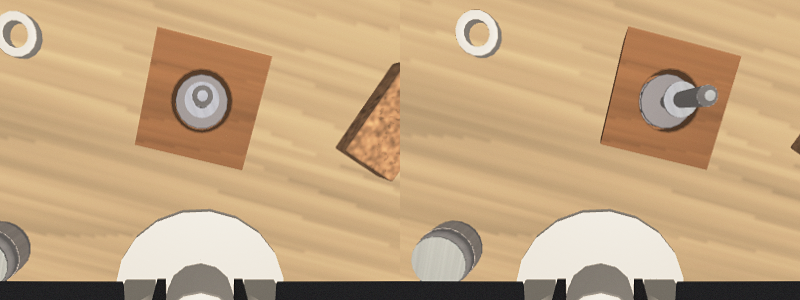

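Left (w4): the shaft top is at about (322,96), inside the collar disc, with the holder around it. Right (w5): the shaft top is at about (429,95). I'll refine on a zoomed crop.

```bash
python3 - <<'E'
import cv2,numpy as np
a=cv2.imread('pics/w4.png')[70:126,292:358];b=cv2.imread('pics/w5.png')[70:126,390:456]
cv2.imwrite('pics/z.png',np.hstack([cv2.resize(x,None,fx=6,fy=6,interpolation=cv2.INTER_NEAREST) for x in(a,b)]))
E
```

```text
(no output)
```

View pics/z.png

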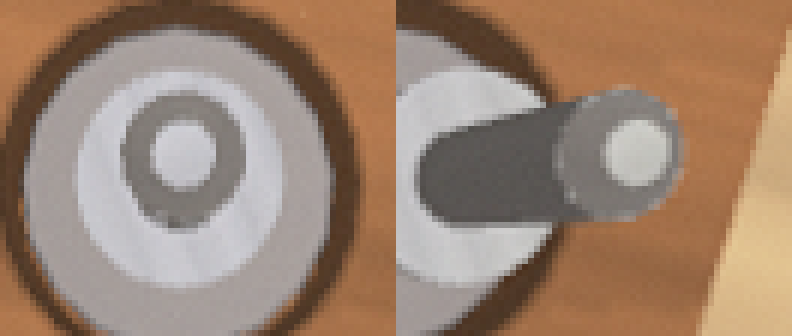

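The shaft top's centre is at (322.2,95.0) in w4 and (429.8,94.8) in w5. The collar's centre in w4 is at (321.3,99.2).

```bash
python3 - <<'E'
from h import *
T4,T5=np.load("w4T.npy"),np.load("w5T.npy")
r4,r5=ray("wrist",(322.2,95),T4),ray("wrist",(429.8,94.8),T5)
x,e=tri([r4,r5]);print("top",x.round(4),e,onz(r4,.21).round(4),onz(r5,.21).round(4))
print("collar",onz(ray("wrist",(321.3,99.2),T4),.125).round(4))
# flange in tool frame: arc points on bottom-rim plane(s)
H=np.array(arm.camera_params("wrist")["hand_eye"])
for n in("w4","w5"):
    im=cv2.imread(f"pics/{n}.png");c=cv2.cvtColor(im,cv2.COLOR_BGR2HSV)
    P=[]
    for u in range(246,396,4):
        col=(c[195:279,u,1]<45)&(c[195:279,u,2]>140)
        if col.any(): P.append((u,195+int(np.argmax(col))))
    P=np.array(P)
    for z in(.0065,):
        Q=np.array([onz(ray("wrist",p,H),z)[:2] for p in P])
        A=np.c_[2*Q,np.ones(len(Q))];s,res,*_=np.linalg.lstsq(A,(Q**2).sum(1),rcond=None)
        print(n,z,"centre",s[:2].round(4),"r",np.sqrt(s[2]+s[0]**2+s[1]**2))
        # fixed r=36: x-centre from the topmost points
        print("x from rim",np.median(Q[:,0]-np.sqrt(.036**2-np.clip(Q[:,1]-s[1],-.035,.035)**2)))
g=(onz(r4,.21)+x)/2
for z in(.29,.25): print(shift([*g[:2],z]).round(4))
E
```

```text
top [0.4534 0.1964 0.2107] 1.7234762665271653e-05 [0.4534 0.1964 0.21  ] [0.4534 0.1966 0.21  ]
collar [0.4534 0.1961 0.125 ]
w4 0.0065 centre [-0.0003 -0.0006] r 0.036207160620180895
x from rim -2.109310589881383e-05
w5 0.0065 centre [-0.0003 -0.0006] r 0.036224829589244056
x from rim -4.142535422404017e-05
[0.0842 0.0598 0.0016]
[0.0842 0.0597 0.0416]
```

Converted, 0.0845 m is 1.69, 0.0603 m is 1.206.

nudge_tcp([
  [[0.02,0.6,0.4,0,0],[0.02,1.2,0.84,0,0],[0.02,1.69,1.206,0,0],[0.02,1.69,1.206,0,0],[0.02,1.69,1.206,0.4,0],[0.02,1.69,1.206,0.8,0],[0.02,1.69,1.206,1,0],[0.02,1.69,1.206,1,0],[0.02,1.69,1.206,1,0],[0.02,1.69,1.206,1,0]],
])

```text
t: 7.52
eef_pos: [0.4535, 0.1972, 0.2425]
ee_rot: [3.142, 0.001, -2.873]
force: [-0.6, -0.0, -0.9]
width: 0.0277
gripper_force: 20.0
```

nudge_tcp([
  [[0.02,0,0,0.16,0],[0.02,0,0,0.32,0],[0.02,0,0,0.48,0],[0.02,0,0,0.64,0],[0.02,0,0,0.8,0],[0.02,0,0,0.8,0],[0.02,0,0,0.8,0]],
])

```text
t: 8.1
eef_pos: [0.4527, 0.1966, 0.2009]
ee_rot: [-3.141, -0.001, -2.873]
force: [0.5, -0.2, 0.1]
width: 0.0278
gripper_force: 20.0
```

```bash
python3 - <<'E'
from h import *
im=arm.grab_frame("side");cv2.imwrite("pics/s1.png",cv2.resize(im[180:380,310:510,::-1],None,fx=3,fy=3))
E
```

```text
(no output)
```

View pics/s1.png

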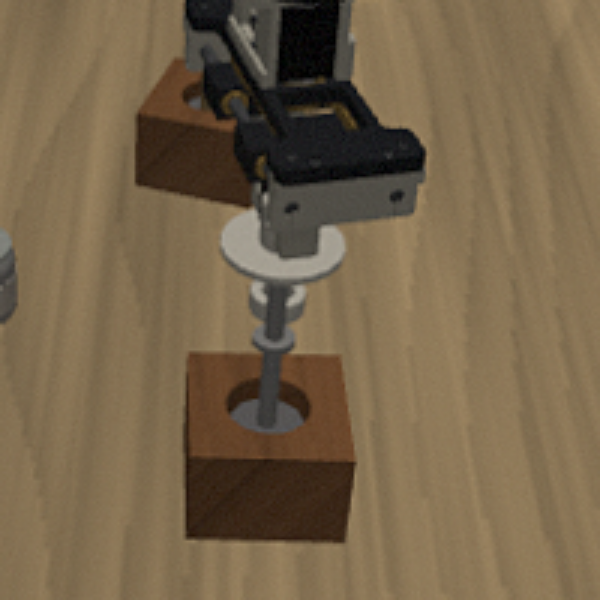

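The flange is around the shaft with no contact force, so I carry on down.

Converted, 0.05 m is 1, 0.04 m is 0.8.

nudge_tcp([
  [[0.02,0,0,0.2,0],[0.02,0,0,0.4,0],[0.02,0,0,0.6,0],[0.02,0,0,0.8,0],[0.02,0,0,1,0],[0.02,0,0,1,0],[0.02,0,0,1,0]],
])

```text
t: 8.73
eef_pos: [0.4526, 0.1965, 0.1507]
ee_rot: [-3.141, -0.002, -2.873]
force: [0.2, -0.2, 0.9]
width: 0.028
gripper_force: 20.0
```

nudge_tcp([
  [[0.06,0,0,0,0],[0.06,0,0,0,0],[0.06,0,0,0,0],[0.06,0,0,0,0],[0.06,0,0,0,0],[0.06,0,0,0,0]],
])

```text
t: 9.23
eef_pos: [0.4529, 0.1969, 0.1518]
ee_rot: [3.141, 0.0, -2.873]
force: [-0.5, 0.3, 0.2]
width: 0.0586
gripper_force: 0.0
```

```bash
python3 - <<'E'
from h import *
im=arm.grab_frame("side");cv2.imwrite("pics/s2.png",cv2.resize(im[180:380,310:510,::-1],None,fx=3,fy=3))
E
```

```text
(no output)
```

View pics/s2.png

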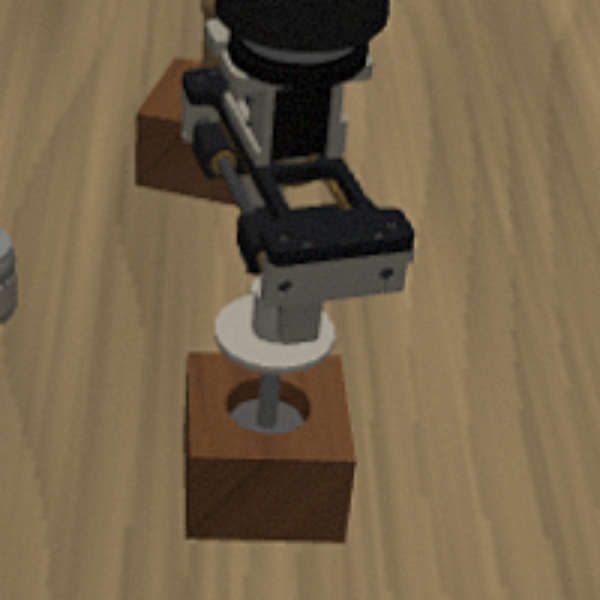

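The collar is hidden now, and the guard's flange sits at crop (275,335), so it looks seated. I grip the bare shaft above the hub and check before drawing it out.

nudge_tcp([
  [[0.05,0,0,-0.3,0],[0.05,0,0,-0.31,0],[0.05,0,0,-0.31,0],[0.005,0,0,-0.31,0],[0.005,0,0,-0.31,0],[0.005,0,0,-0.31,0],[0.005,0,0,-0.31,0],[0.005,0,0,-0.31,0],[0.005,0,0,-0.31,0],[0.005,0,0,-0.31,0],[0.005,0,0,-0.31,0],[0.005,0,0,-0.31,0],[0.005,0,0,-0.31,0],[0.005,0,0,-0.31,0]],
], force=40)

```text
t: 10.45
eef_pos: [0.4528, 0.1968, 0.1669]
ee_rot: [3.142, -0.0, -2.873]
force: [-0.7, 0.0, -1.5]
width: 0.0111
gripper_force: 40.0
```

nudge_tcp([
  [[0.005,0,0,0,0],[0.005,0,0,-0.4,0],[0.005,0,0,-0.8,0],[0.005,0,0,-1.4,0],[0.005,0,0,-2,0],[0.005,0,0,-2.8,0],[0.005,0,0,-3.4,0],[0.005,0,0,-4,0],[0.005,0,0,-4,0],[0.005,0,0,-4,0]],
])

```text
t: 11.28
eef_pos: [0.4532, 0.1973, 0.3686]
ee_rot: [3.14, 0.003, -2.873]
force: [0.6, -0.5, -3.2]
width: 0.0113
gripper_force: 40.0
```

```bash
python3 - <<'E'
from h import *
im=arm.grab_frame("side");cv2.imwrite("pics/s3.png",im[0:400,250:640,::-1])
print(shift([.36,-.48,.366]).round(3),arm.get_state()["q"].round(2))
E
```

```text
[ 0.269 -0.628  0.   ] [ 0.81 -0.01 -0.13 -0.   -1.45 -2.11]
```

View pics/s3.png

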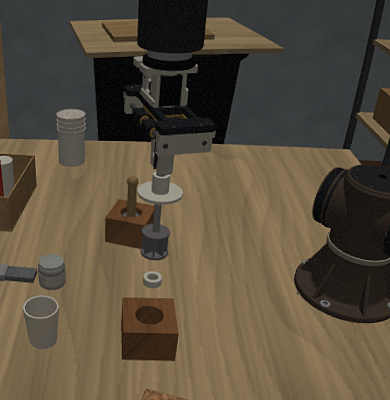

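Paddle and guard are out of the holder with the guard on its seat. Now I carry it to the free bench area at negative y.

nudge_tcp([
  [[0.005,0.2,-0.4,0,0],[0.005,0.44,-1,0,0],[0.005,0.74,-1.7,0,0],[0.005,1.04,-2.4,0,0],[0.005,1.34,-3.1,0,0],[0.005,1.64,-3.8,0,0],[0.005,1.94,-4.5,0,0],[0.005,2.24,-5.2,0,0],[0.005,2.54,-5.9,0,0],[0.005,2.84,-6.6,0,0],[0.005,3.14,-7.3,0,0],[0.005,3.44,-8,0,0],[0.005,3.74,-8.7,0,0],[0.005,4.04,-9.4,0,0],[0.005,4.34,-10.1,0,0],[0.005,4.64,-10.8,0,0],[0.005,4.94,-11.5,0,0],[0.005,5.2,-12.1,0,0],[0.005,5.38,-12.56,0,0],[0.005,5.38,-12.56,0,0]],
])

```text
t: 13.0
eef_pos: [0.3589, -0.4833, 0.3632]
ee_rot: [3.137, -0.004, -2.876]
force: [0.2, 0.1, -1.2]
width: 0.0112
gripper_force: 40.0
```

nudge_tcp([
  [[0.005,0,0,0.6,0],[0.005,0,0,1.4,0],[0.005,0,0,2.2,0],[0.005,0,0,3,0],[0.005,0,0,3.6,0],[0.005,0,0,3.8,0],[0.005,0,0,3.8,0],[0.005,0,0,3.8,0],[0.005,0,0,3.8,0]],
])

```text
t: 13.75
eef_pos: [0.3613, -0.481, 0.1792]
ee_rot: [-3.139, 0.001, -2.872]
force: [0.7, -0.7, -1.3]
width: 0.0113
gripper_force: 40.0
```

nudge_tcp([
  [[0.005,0,0,0.16,0],[0.005,0,0,0.28,0],[0.005,0,0,0.36,0],[0.005,0,0,0.42,0],[0.005,0,0,0.42,0],[0.005,0,0,0.42,0]],
], force=20)

```text
t: 14.25
eef_pos: [0.3608, -0.4807, 0.157]
ee_rot: [-3.14, 0.001, -2.872]
force: [0.4, 0.4, 3.2]
width: 0.0116
gripper_force: 20.0
```

nudge_tcp([
  [[0.005,0,0,0.02,0],[0.005,0,0,0.02,0],[0.005,-0.16,0,0.01,0],[0.005,-0.32,0,0,0],[0.005,-0.5,0,0,0],[0.005,-0.74,0,0,0],[0.005,-1,0,0.04,0],[0.005,-1.24,0,0.08,0],[0.005,-1.24,0,0.08,0],[0.005,-1.24,0,0.08,0]],
], force=8)

```text
t: 15.08
eef_pos: [0.4217, -0.4632, 0.1518]
ee_rot: [-3.141, 0.001, -2.871]
force: [1.3, 0.6, 4.5]
width: 0.0117
gripper_force: 8.0
```

```bash
python3 - <<'E'
from h import *
im=arm.grab_frame("scene");cv2.imwrite("pics/c1.png",cv2.resize(im[0:220,260:520,::-1],None,fx=2.5,fy=2.5))
E
```

```text
(no output)
```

View pics/c1.png

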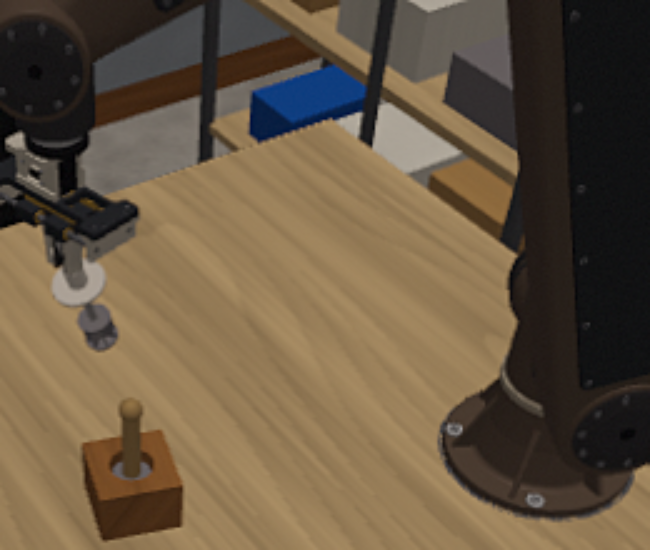

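The paddle has tilted about 20°, with the head on the bench at crop (97,330) and the guard still on. I continue along the arc.

nudge_tcp([
  [[0.005,-0.3,0,0.08,0],[0.005,-0.6,0,0.18,0],[0.005,-0.86,0,0.28,0],[0.005,-1.14,0,0.44,0],[0.005,-1.4,0,0.64,0],[0.005,-1.62,0,0.82,0],[0.005,-1.84,0,1.06,0],[0.005,-2.06,0,1.32,0],[0.005,-2.22,0,1.56,0],[0.005,-2.36,0,1.8,0],[0.005,-2.48,0,2.04,0],[0.005,-2.58,0,2.24,0],[0.005,-2.64,0,2.4,0],[0.005,-2.66,0,2.48,0],[0.005,-2.66,0,2.48,0],[0.005,-2.66,0,2.48,0]],
], force=8)

```text
t: 16.47
eef_pos: [0.5476, -0.4284, 0.0279]
ee_rot: [3.141, -0.001, -2.873]
force: [0.1, -0.9, -0.1]
width: 0.0116
gripper_force: 8.0
```

nudge_tcp([
  [[0.005,0,0,0,0],[0.005,0,0,0,0]],
])

```text
t: 16.63
eef_pos: [0.5481, -0.4285, 0.0288]
ee_rot: [-3.141, 0.0, -2.873]
force: [-1.0, -1.2, -0.4]
width: 0.0115
gripper_force: 8.0
```

```bash
cat > m5.py <<'E'
from h import *
import sys
# low-saturation blobs near the expected place, in scene and side, projected to z=.03
bx={"scene":(230,60,440,190),"side":(300,60,520,190)}
for n in("scene","side"):
    im=arm.grab_frame(n)[:,:,::-1].copy();cv2.imwrite(f"pics/{sys.argv[1]}_{n}.png",im)
    c=cv2.cvtColor(im,cv2.COLOR_BGR2HSV);m=((c[...,1]<60)&(c[...,2]>60)).astype(np.uint8)
    k,l,st,ce=cv2.connectedComponentsWithStats(m)
    for i in range(1,k):
        w=onz(ray(n,ce[i]),.03)
        if st[i,4]>25 and .25<w[0]<.75 and -.65<w[1]<-.28: print(n,st[i],ce[i].round(1),w.round(3),im[l==i].mean(0).round())
E
python3 m5.py d1
```

```text
scene [234 111  21  24 202] [245.5 123.9] [ 0.513 -0.601  0.03 ] [83. 92. 99.]
scene [227 125  13   9  52] [233.  129.3] [ 0.563 -0.596  0.03 ] [71. 77. 83.]
scene [252 128  50  32 373] [277.8 145. ] [ 0.47  -0.443  0.03 ] [75. 80. 86.]
side [353 163  52  24 498] [371.9 172.3] [ 0.516 -0.482  0.03 ] [76. 83. 86.]
side [405 169  16  14 115] [412.4 176.6] [ 0.397 -0.462  0.03 ] [72. 73. 75.]
```

The rows are not in the units I measure in: shifts go in units of 50 mm. I convert before sending: 0.0045 m is 0.09, 0.004 m is 0.08.

nudge_tcp([
  [[0.005,0,0,0.04,0],[0.005,0,0,0.08,0],[0.005,0,0,0.09,0],[0.005,0,0,0.09,0],[0.005,0,0,0.09,0]],
], force=5)

```text
t: 17.15
eef_pos: [0.5485, -0.4282, 0.0236]
ee_rot: [-3.141, 0.0, -2.873]
force: [1.0, 0.2, -0.3]
width: 0.0118
gripper_force: 5.0
```

nudge_tcp([
  [[0.02,0,0,0,0],[0.04,0,0,0,0],[0.05,0,0,0,0],[0.05,0,0,0,0],[0.05,0,0,0,0],[0.05,0,0,0,0],[0.05,0,0,0,0],[0.05,0,0,-0.6,0],[0.06,0,0,-1.4,0],[0.06,0,0,-2.2,0],[0.06,0,0,-3,0],[0.06,0,0,-3.6,0],[0.06,0,0,-3.6,0],[0.06,0,0,-3.6,0]],
])

```text
t: 18.32
eef_pos: [0.5493, -0.4288, 0.2067]
ee_rot: [-3.138, 0.004, -2.873]
force: [0.5, 0.6, -1.9]
width: 0.0602
gripper_force: 0.0
```

```bash
python3 m5.py d2; python3 - <<'E'
from h import *
T=wristT();im=arm.grab_frame("wrist")[:,:,::-1].copy();cv2.imwrite("pics/w6.png",im);np.save("w6T.npy",T)
c=cv2.cvtColor(im,cv2.COLOR_BGR2HSV);m=((c[...,1]<60)&(c[...,2]>40)).astype(np.uint8);m[281:]=0
k,l,st,ce=cv2.connectedComponentsWithStats(m)
for i in range(1,k):
    if st[i,4]<200: continue
    print(st[i],ce[i].round(1),onz(ray("wrist",ce[i],T),.03).round(3),im[l==i].mean(0).round())
    for v in range(st[i,1],st[i,1]+st[i,3],12):
        u=np.where(l[v]==i)[0]
        a,b=[onz(ray("wrist",(x,v),T),.03).round(4)[:2] for x in(u[0],u[-1])]
        print(v,u[0],u[-1],a,b,np.linalg.norm(a-b).round(3),im[v,u].mean().round())
E
```

```text
scene [286 127  14  16 109] [293.1 133.9] [ 0.398 -0.468  0.03 ] [79. 78. 84.]
scene [251 136  37  21 321] [269.5 146.1] [ 0.496 -0.452  0.03 ] [102. 109. 116.]
side [351 164  53  24 279] [376.1 174.9] [ 0.503 -0.466  0.03 ] [ 94. 101. 105.]
side [403 169  17  13 103] [410.9 175.6] [ 0.401 -0.468  0.03 ] [73. 73. 76.]
[ 265    0   95  243 7219] [312.2  99.5] [ 0.469 -0.456  0.03 ] [132. 139. 145.]
0 284 342 [ 0.4076 -0.4939] [ 0.3965 -0.4535] 0.042 105.0
12 284 341 [ 0.4152 -0.492 ] [ 0.4043 -0.452 ] 0.041 106.0
24 284 341 [ 0.423 -0.49 ] [ 0.412  -0.4498] 0.042 113.0
36 281 344 [ 0.4315 -0.4902] [ 0.4192 -0.4454] 0.046 72.0
48 305 320 [ 0.4347 -0.471 ] [ 0.4318 -0.4602] 0.011 139.0
60 305 320 [ 0.4428 -0.4688] [ 0.4398 -0.458 ] 0.011 139.0
72 305 320 [ 0.451  -0.4667] [ 0.448  -0.4558] 0.011 142.0
84 305 320 [ 0.4593 -0.464
[... 796 characters left out ...]
] 0.007 137.0
[618 202  22  52 579] [628.6 232.8] [ 0.5   -0.171  0.03 ] [114. 116. 122.]
202 639 639 [ 0.4738 -0.1745] [ 0.4738 -0.1745] 0.0 112.0
214 626 634 [ 0.486  -0.1804] [ 0.4842 -0.1738] 0.007 115.0
226 620 626 [ 0.4968 -0.1805] [ 0.4955 -0.1755] 0.005 117.0
238 619 635 [ 0.5067 -0.1764] [ 0.503 -0.163] 0.014 117.0
250 622 639 [ 0.5157 -0.1689] [ 0.5118 -0.1545] 0.015 118.0
[   0  237  131   44 3916] [ 70.8 263.4] [ 0.653 -0.622  0.03 ] [101. 109. 115.]
237 81 82 [ 0.6269 -0.6159] [ 0.6266 -0.6151] 0.001 115.0
249 46 112 [ 0.6458 -0.644 ] [ 0.6305 -0.589 ] 0.057 108.0
261 22 123 [ 0.6625 -0.6635] [ 0.6388 -0.5784] 0.088 109.0
273 0 128 [ 0.6792 -0.6818] [ 0.6487 -0.5727] 0.113 109.0
```

```bash
python3 -c "
from h import *
print(shift([.4520,-.4592,.012]).round(4),tool()[:3,3])"
```

```text
[ 0.1003 -0.0052  0.1904] [ 0.54763858 -0.42781753  0.20230145]
```

Converted, 0.19 m is 3.8, -0.004 m is -0.08.

nudge_tcp([
  [[0.06,0.7,-0.04,0,0],[0.06,1.4,-0.08,0,0],[0.06,2,-0.09,0,0],[0.06,2,-0.09,0.6,0],[0.06,2,-0.09,1.4,0],[0.06,2,-0.09,2.2,0],[0.06,2,-0.09,3,0],[0.06,2,-0.09,3.5,0],[0.06,2,-0.09,3.7,0],[0.06,2,-0.09,3.8,0],[0.06,2,-0.09,3.8,0],[0.06,2,-0.09,3.8,0]],
])

```text
t: 19.47
eef_pos: [0.4539, -0.4597, 0.0147]
ee_rot: [-3.14, 0.001, -2.872]
force: [0.4, -0.5, 0.1]
width: 0.0601
gripper_force: 0.0
```

nudge_tcp([
  [[0.005,0,0,0,0],[0.005,0,0,0,0],[0.005,0,0,0,0],[0.005,0,0,0,0],[0.005,0,0,0,0],[0.005,0,0,0,0],[0.005,0,0,0,0],[0.005,0,0,0,0],[0.005,0,0,0,0],[0.005,0,0,0,0],[0.005,0,0,0,0]],
], force=55)

```text
t: 20.38
eef_pos: [0.4531, -0.4591, 0.0135]
ee_rot: [3.142, -0.0, -2.873]
force: [-0.1, -0.4, 1.3]
width: 0.0103
gripper_force: 55.0
```

Converted, -0.27 m is -5.4, -0.265 m is -5.3.

nudge_tcp([
  [[0.005,0,0,-0.1,0],[0.005,0,0,-0.4,0],[0.005,0,0,-0.8,0],[0.005,0,0,-1.3,0],[0.005,0,0,-1.8,0],[0.005,0,0,-2.3,0],[0.005,0,0,-2.8,0],[0.005,0,0,-3.3,0],[0.005,0,0,-3.8,0],[0.005,0,0,-4.3,0],[0.005,0,0,-4.8,0],[0.005,0,0,-5.1,0],[0.005,0,0,-5.3,0],[0.005,0,0,-5.4,0],[0.005,0,0,-5.4,0],[0.005,0,0,-5.4,0],[0.005,0,0,-5.4,0],[0.005,0,0,-5.4,0]],
], force=60)

```text
t: 21.88
eef_pos: [0.4527, -0.4588, 0.2821]
ee_rot: [3.14, -0.001, -2.873]
force: [0.5, 0.4, -0.5]
width: 0.0104
gripper_force: 60.0
```

```bash
python3 - <<'E'
from h import *
im={}
for n in("scene","side"):
    im[n]=arm.grab_frame(n)[:,:,::-1].copy();cv2.imwrite(f"pics/f_{n}.png",im[n])
P=tool()[:3,3]+[0,0,.0188];X=np.array([.964,.264,0]);print(P)
# where should top (130mm along) and head bottom (-70) project; scan bright blobs nearby
for n in im:
    p=arm.camera_params(n);Ti=np.linalg.inv(p["T"]);K=np.array([[p["fx"],0,p["cx"]],[0,p["fy"],p["cy"]],[0,0,1]])
    for d in(-.07,0,.045,.13):
        for dz in((0,)):print(n,d,cv2.projectPoints((P+X*d+[0,0,dz])[None],cv2.Rodrigues(Ti[:3,:3])[0],Ti[:3,3],K,np.array(p["D"]))[0].ravel().round(1))
    c=cv2.cvtColor(im[n],cv2.COLOR_BGR2HSV);m=((c[...,1]<60)&(c[...,2]>130)).astype(np.uint8)
    k,l,st,ce=cv2.connectedComponentsWithStats(m)
    for i in range(1,k):
        if 20<st[i,4]<2500 and 200<ce[i][0]<480 and ce[i][1]<200: print(n,st[i],ce[i].round(1))
T=wristT();w=arm.grab_frame("wrist")[:,:,::-1].copy();cv2.imwrite("pics/w7.png",w)
c=cv2.cvtColor(w,cv2.COLOR_BGR2HSV);m=((c[...,1]<60)&(c[...,2]>40)).astype(np.uint8);m[281:]=0
k,l,st,ce=cv2.connectedComponentsWithStats(m)
for i in range(1,k):
    if st[i,4]>200: print("wrist",st[i],ce[i].round(1),w[l==i].mean(0).round())
E
```

```text
[ 0.45286366 -0.45895128  0.30136298]
scene -0.07 [291.  56.]
scene 0 [273.8  65.3]
scene 0.045 [262.3  71.5]
scene 0.13 [239.6  83.8]
scene [424   0  22   5  60] [433.6   1.2]
scene [248  10   8   6  37] [251.9  12.7]
scene [253  29  16   9  24] [260.4  32.4]
scene [409  41  35  29 554] [422.8  56.1]
scene [394  45  11  10  60] [400.  49.]
scene [258  60  15  14  29] [266.3  65.3]
scene [253  69  12   7  58] [258.9  71.8]
side -0.07 [423.3  83.8]
side 0 [398.4  85.3]
side 0.045 [382.1  86.3]
side 0.13 [350.8  88.4]
side [371  82  11   5  40] [376.5  83.4]
side [307 110  28   9 197] [320.4 113.8]
side [245 156  17   9  90] [254.4 159.2]
wrist [  252   115   139   166 18678] [319.8 189.5] [124. 126. 133.]
```

```bash
python3 - <<'E'
from h import *
r={}
for n,cols in(("side",(345,350,355,360,412,418,424,428)),("scene",(238,242,246,284,288,292,296))):
    a=cv2.imread(f"pics/f_{n}.png").astype(int);b=cv2.imread(f"pics/{n}0.png").astype(int)
    m=np.abs(a-b).max(2)>25
    for u in cols:
        v=np.where(m[40:130,u])[0]+40
        print(n,u,(v.min(),v.max(),len(v)) if len(v) else None)
s=arm.get_state();print(s["width"],s["gripper_force"],s["eef_pos"],np.abs(s["qd"]).max())
E
```

```text
side 345 None
side 350 None
side 355 (np.int64(83), np.int64(88), 6)
side 360 (np.int64(83), np.int64(88), 6)
side 412 (np.int64(54), np.int64(95), 32)
side 418 (np.int64(60), np.int64(95), 31)
side 424 (np.int64(65), np.int64(95), 29)
side 428 None
scene 238 None
scene 242 (np.int64(40), np.int64(82), 10)
scene 246 (np.int64(40), np.int64(81), 11)
scene 284 (np.int64(40), np.int64(72), 29)
scene 288 (np.int64(40), np.int64(69), 26)
scene 292 (np.int64(40), np.int64(67), 22)
scene 296 (np.int64(42), np.int64(66), 19)
0.010322065124757246 59.98870611190796 [ 0.45291997 -0.45902429  0.28279544] 0.005668267299798002
```

The shaft's top end shows at about (353,86) in the side view. A level shaft would put it at (351,88), so the paddle is within a few degrees of level, and it is holding still. I hand it in.

nudge_tcp([
  [[0.005,0,0,0,0],[0.005,0,0,0,0],[0.005,0,0,0,0],[0.005,0,0,0,0]],
])

```text
t: 22.37
eef_pos: [0.4531, -0.4592, 0.2836]
ee_rot: [-3.142, -0.0, -2.873]
force: [-0.1, -0.4, -0.9]
width: 0.0105
gripper_force: 60.0
```

```bash
python3 -c "
from station import arm
print(arm.job_done())"
```

```text
the job is handed in; nothing more can be done
None
```

I handed the job in at about 22 s with the guard on the paddle's collar and the paddle gripped still, near level and about 0.30 m above the bench; no verdict came back.

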